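# Find the high pad of the sample tray seat

## Robot

A 6-joint arm with a two-finger parallel gripper is mounted at the origin on the work surface. World frame = base frame: x ahead of the robot, y to its left, z up, the work surface at z = 0. Lengths are in m, angles in rad, forces in N, time in s.
With the tool pointing down it reaches from about 0.35 to 0.85 m from the base axis. Payload 8.1 kg.
Tool frame: the origin (TCP) lies on the centre line of the jaws, within the pads' length; the fingertips stand 17 mm ahead of it and the grasp point (between the pads) lies 2 mm behind it; x points along the fingers, z is the direction in which the jaws open and shut, and the axes are right-handed (so a half turn about x gives the same grasp; the last joint's range is limited). The gripper opens to 93 mm and grips with 3 to 60 N. Pads are 15 mm wide; open, the fingers measure 128 mm over their backs; the gripper's body (75 mm by 188 mm) begins 65 mm behind the grasp point.
Start: joints at [1.237, 0.13, 1.488, -0, 1.523, -0.085], TCP at [0.148, 0.582, 0.236] pointing down, gripper open.
Joint ranges: [-2.96, 2.96], [-0.89, 2.26], [0.02, 2.5], [-1.34, 4.48], [0, 2.73], [-2.66, 2.66]. Speed limits (rad/s): [2.39, 2.39, 2.79, 3.14, 3.14, 3.14].

## Interface

Orientations are given as a rotation vector (axis times angle).
In Python, from plant import telemetry, optics, workorder gives the robot as it stands.
- The arm moves only by the shell command python3 -m inch 'ROWS' [FORCE]. ROWS is JSON, a list that holds one entry, the list of rows, each a list of 7 numbers: the shift along the tool's x, y, z in m, then the turn, a rotation vector about the tool's x, y, z in rad, then the opening, from 0 (shut) to 1 (fully open). In form: [[[tx, ty, tz, ax, ay, az, grip], ...]]. A call has 1 to 20 rows; each row shifts and turns the pose as measured when the row begins, along the tool's axes as they then stand; what a row does not reach is not made up. A row lasts 1/10 s, in which the tool goes at most 50 mm and 8.59 degrees, less where a joint would pass 70% of its speed; a pose out of reach is approached as far as the arm can. A call is refused whole if a number of a shift passes 0.05 or a number of a turn 0.15, either way. A call with a gripper value outside its range is refused whole. The fingers move at their own pace and stop on an object; FORCE is the grip in N (left out, the last holds). Time passes only in rows, so rows that do not move let the fingers close. It gives the time, the measured TCP pose, the force and the opening at its end, in the units of the state.
- telemetry.read_state(): the state, without advancing time (a new reading comes with each control period).
- optics.read_camera(name): name is "side" or "top"; returns a dict with "frame" (400x640x3 uint8, blue, green, red), "fx", "fy", "cx", "cy" (pixels), "D" ([k1, k2, p1, p2, k3] as OpenCV has them; the pictures are not rectified), "rvec" (rotation vector, rad) and "tvec" (3), from world to camera coordinates, as OpenCV has them. Camera axes: x right, y down, z forward; pixel columns grow to the right and rows downward; lengths in m; the calibration is good to about 2 mm. A picture is of the moment at which its call begins. There is no depth.
- workorder.close_job(): hands the job in, once; it reports no verdict.
The state is a dict: "t": time; "q": joint angles; "dq": joint speeds; "joint_torque": joint torques, N m; "tool_pos": TCP position; "orientation": TCP orientation; "force": force on the tool from outside, world axes, zero at the start; "wrist_torque": the same for the moment, N m; "opening": finger opening in m.
Only numpy, scipy, OpenCV 4.12 (cv2) and the standard library are available. Lean on these libraries where they do the work, as an engineer would, in place of code of your own. Each camera call takes 0.05 s, during which the arm holds its last target. There are 200 camera calls.

## Task

Pick up the spring probe and check the three support pads of the sample tray seat: press its foot gently down on each pad in turn, enough for the spring to give a little, first the pad on the robot's left, then the middle one nearest the robot, then the one on the robot's right. Then stand the probe upright on the middle of the pad that is highest, let go and leave it there. Leave the bottle, the jar and the weight alone.

Things in the scene. Friction and masses are not known exactly. Their poses are not given: they have to be found in the camera images.
- probe: the spring probe's foot and stem: a steel disc 32 mm in diameter and 8 mm thick with a 10 mm stem, loose, standing upright on the bench at the start; the whole probe is 100 mm tall and weighs about 0.18 kg; origin at the centre of the foot's underside, z up along the probe
- probe_grip (a point): where to grip the probe: on the axis of its round aluminium sleeve (28 mm in diameter, 75 mm long, with two thin black bands), 70 mm above the foot's underside and 30 mm below the probe's top when the spring is not pressed
- probe_sleeve (a joint): how far the sleeve is pushed down over the stem against the spring, in m: 0 when not pressed (also when the probe stands alone or hangs from the gripper), 0.012 at the end stop; the spring starts to give at 1 to 2 N and reaches about 8 N at the stop (0.5 N per mm); 2 mm or more counts as a touch, so lowering a held probe 4 to 7 mm past first contact is right
- pad_short: one of three round dark steel support pads, an upright disc 56 mm in diameter and 10 mm high, fixed on top of the aluminium seat plate at one of its three stations (which pad is at which station varies); origin at the centre of its underside, on the plate's top face, so its top face lies 10 mm above the origin and 25 mm above the bench
- pad_medium: one of three round dark steel support pads, an upright disc 56 mm in diameter and 20 mm high, fixed on top of the aluminium seat plate at one of its three stations (which pad is at which station varies); origin at the centre of its underside, on the plate's top face, so its top face lies 20 mm above the origin and 35 mm above the bench
- pad_tall: one of three round dark steel support pads, an upright disc 56 mm in diameter and 34 mm high, fixed on top of the aluminium seat plate at one of its three stations (which pad is at which station varies); origin at the centre of its underside, on the plate's top face, so its top face lies 34 mm above the origin and 49 mm above the bench; this is the high one
- station_left (a point): point on the top face of the seat plate (15 mm above the bench) at the centre of the robot's left (far left) pad station: a pad stands centred on it, so the pad's top is 10, 20 or 34 mm above this point depending on which pad is there
- station_near (a point): point on the top face of the seat plate (15 mm above the bench) at the centre of the near (middle, closest to the robot) pad station: a pad stands centred on it, so the pad's top is 10, 20 or 34 mm above this point depending on which pad is there
- station_right (a point): point on the top face of the seat plate (15 mm above the bench) at the centre of the robot's right (far right) pad station: a pad stands centred on it, so the pad's top is 10, 20 or 34 mm above this point depending on which pad is there
- seat: the tray seat: a flat aluminium plate 170 (x) by 300 (y) by 15 mm, fixed on the bench, turned by up to 15 degrees; origin at the centre of its underside, y towards its left end; its pad stations lie at (45, 100), (-45, 0) and (45, -100) mm in its x, y
- bottle: amber glass bottle with a white cap, 66 mm in diameter, 120 mm tall, beyond the plate; a bystander, leave it alone; origin at the centre of its underside
- jar: white jar, 56 mm in diameter, 70 mm tall; a bystander, leave it alone; origin at the centre of its underside
- weight: steel knobbed calibration weight, 38 mm in diameter, 58 mm tall; a bystander, leave it alone; origin at the centre of its underside
Things that resemble listed ones, but are neither listed nor needed, are in the scene too. What is shaped like the probe but orange or red is not meant.

How it is judged:
On the way, in this order (a step that is already met when the one before it is completed fails the run):
1. the probe's foot is pressed upright on the left pad, the spring giving at least 2 mm (horizontal distance between probe and station_left below 0.02 m and value of joint probe_sleeve above 0.002 m and (contact force between probe and pad_short above 1 N or contact force between probe and pad_medium above 1 N or contact force between probe and pad_tall above 1 N) and angle between probe's own z axis and vertical below 0.2 rad), for 0.15 s.
2. then on the near pad in the same way (horizontal distance between probe and station_near below 0.02 m and value of joint probe_sleeve above 0.002 m and (contact force between probe and pad_short above 1 N or contact force between probe and pad_medium above 1 N or contact force between probe and pad_tall above 1 N) and angle between probe's own z axis and vertical below 0.2 rad), for 0.15 s.
3. then on the right pad in the same way (horizontal distance between probe and station_right below 0.02 m and value of joint probe_sleeve above 0.002 m and (contact force between probe and pad_short above 1 N or contact force between probe and pad_medium above 1 N or contact force between probe and pad_tall above 1 N) and angle between probe's own z axis and vertical below 0.2 rad), for 0.15 s.
At the end, for the whole second after the job is handed in: the probe stands upright (within 10 degrees) and at rest, its spring not pressed, with its foot on the top of the tallest pad, within 18 mm of the pad's centre (horizontal distance between probe and pad_tall below 0.018 m and z of probe in the frame of pad_tall between 0.031 and 0.038 m and angle between probe's own z axis and vertical below 0.17 rad and linear speed of probe below 0.02 m/s and value of joint probe_sleeve below 0.0015 m); the robot touches nothing.
It fails at once if the probe is pressed or dropped on a pad with more than 40 N (contact force between probe and pad_short above 40 N or contact force between probe and pad_medium above 40 N or contact force between probe and pad_tall above 40 N).
It fails at once if the bottle is moved by more than 30 mm or tipped over (distance of bottle from where it was at the start of the episode above 0.03 m or angle between bottle's own z axis and vertical above 0.4 rad).
It fails at once if the jar is moved by more than 30 mm or tipped over (distance of jar from where it was at the start of the episode above 0.03 m or angle between jar's own z axis and vertical above 0.4 rad).
It fails at once if the weight is moved by more than 30 mm or tipped over (distance of weight from where it was at the start of the episode above 0.03 m or angle between weight's own z axis and vertical above 0.4 rad).
It also fails if it takes over 51 s, if anything falls off the work surface, if the arm or the gripper's body presses on something with over 40 N, if the wrist force passes 120 N, or if a joint passes its speed limit or range.

## Working session

There is one attempt and no reset: what is moved stays moved. The work goes in short steps, Python scripts to look and compute and a shell command to move; the robot and the scene stay as the last step left them, time stands still between calls to the robot, and variables do not carry over. Pictures are saved under pics/ and viewed, on a budget of 10 in all, crops included, one or two more only if the job needs it, and the job is handed in when it is done.

```bash
mkdir -p pics; cat > h.py <<'E'
import numpy as np, cv2
from plant import telemetry, optics, workorder
def snap(n,f):
    c=optics.read_camera(n); cv2.imwrite(f'pics/{f}.png',c['frame']); np.save(f'pics/{f}.npy',c,allow_pickle=True); return c
def load(f): return np.load(f'pics/{f}.npy',allow_pickle=True).item()
def K(c): return np.array([[c['fx'],0,c['cx']],[0,c['fy'],c['cy']],[0,0,1]])
def back(c,uv,z):
    p=cv2.undistortPoints(np.array([[uv]],float),K(c),np.array(c['D'],float)).ravel()
    R=cv2.Rodrigues(np.array(c['rvec'],float))[0]; o=-R.T@np.array(c['tvec']).ravel(); d=R.T@np.array([*p,1])
    return o+d*(z-o[2])/d[2]
def proj(c,P): return cv2.projectPoints(np.array(P,float).reshape(-1,3),np.array(c['rvec'],float),np.array(c['tvec'],float),K(c),np.array(c['D'],float))[0].reshape(-1,2)
def crop(f,x,y,w,h,s,o): 
    im=load(f)['frame'][y:y+h,x:x+w]; cv2.imwrite(f'pics/{o}.png',cv2.resize(im,None,fx=s,fy=s,interpolation=cv2.INTER_CUBIC))
E
python3 - <<'E'
from h import *
for n in('top','side'):
    c=snap(n,n+'0'); R=cv2.Rodrigues(np.array(c['rvec'],float))[0]; print(n,-R.T@np.array(c['tvec']).ravel(),R.tolist(),c['fx'])
s=telemetry.read_state(); print(s['t'],s['tool_pos'],s['orientation'],s['opening'],cv2.Rodrigues(np.array(s['orientation']))[0].round(3).tolist())
E
```

```text
top [ 0.49465869 -0.06836049  0.88026898] [[0.016882261723327185, -0.9998536887217139, -0.0027550660042906933], [-0.9861485028154219, -0.01619600206819538, -0.16507216576973158], [0.1650033927954448, 0.005503695721049945, -0.986277643313181]] 419.89451671554093
side [0.29741167 0.61356173 0.56033067] [[-0.9136026191853402, -0.4064223557515377, -0.012293208005105916], [-0.21284890218928482, 0.5037889736050915, -0.8371929376856598], [0.34644710859596234, -0.7622450648048168, -0.5467694780492034]] 407.99844294768
0.1 [0.14758048 0.58105631 0.23467222] [-1.02494093  1.31817089  1.0233815 ] 0.09287431174584222 [[-0.001, -0.969, 0.246], [-0.002, 0.246, 0.969], [-1.0, 0.0, -0.002]]
```

View pics/top0.png

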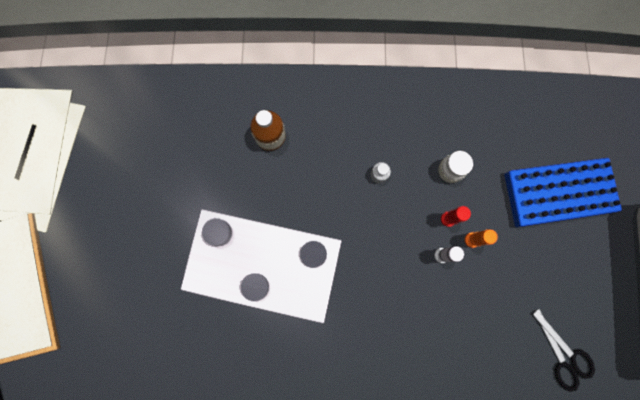

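View pics/side0.png

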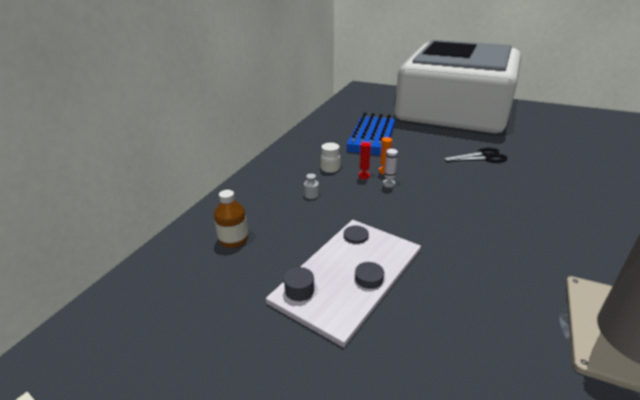

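Top view: the plate runs from (182,290) to (340,240), with pads at left (216,232), near (255,287) and right (313,254). The candidates for the probe are silver (449,255), red (456,216), orange (482,238) and the knobbed weight (381,172). By the description it's the silver one, seen in the side view at (391,168). I'll check it in a close crop.

```bash
python3 - <<'E'
from h import *
crop('top0',410,190,100,90,4,'a');crop('side0',340,130,80,72,5,'b');crop('top0',180,200,170,130,4.7,'c')
a=cv2.imread('pics/a.png');b=cv2.imread('pics/b.png');cv2.imwrite('pics/ab.png',np.hstack([a,b]))
E
```

```text
(no output)
```

View pics/ab.png

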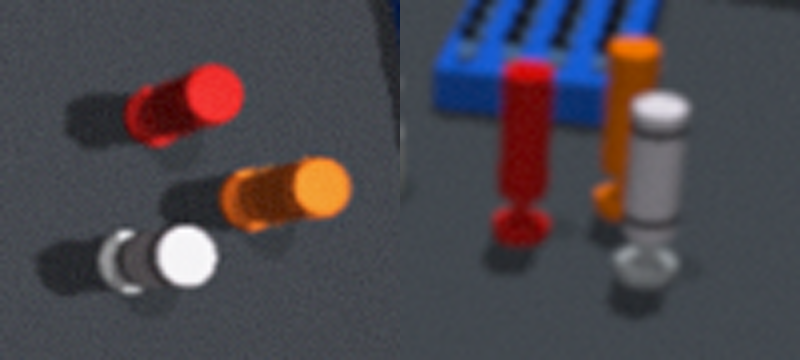

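View pics/c.png

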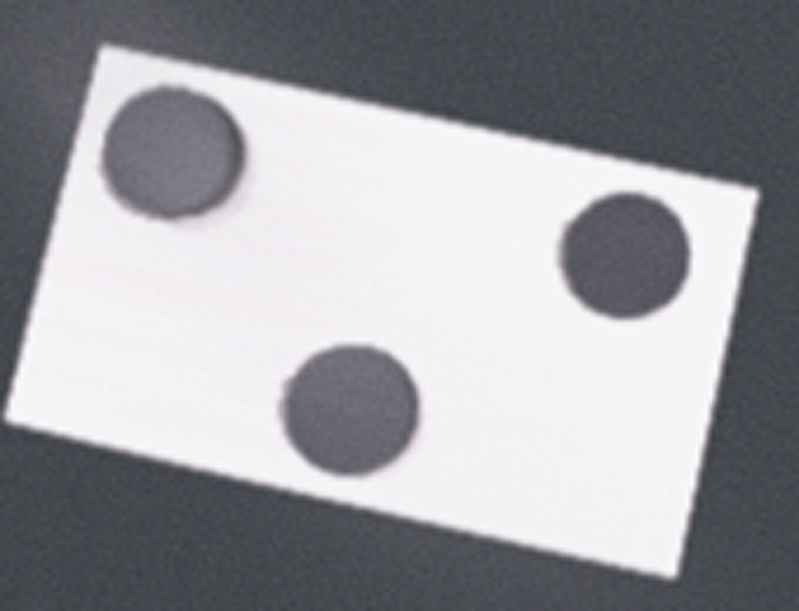

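The chosen probe is light grey with two black bands: top centre at crop (187,256), which is (456.7,254) in the top image and about (392,151) in the side image. The pad tops and plate corners read clearly in the second crop.

```bash
python3 - <<'E'
from h import *
t=load('top0');s=load('side0')
u=lambda x,y:((x+.5)/4.7-.5+180,(y+.5)/4.7-.5+200)
a=lambda x,y:((x+.5)/4-.5+410,(y+.5)/4-.5+190)
b=lambda x,y:((x-399.5)/5-.5+340,(y+.5)/5-.5+130)
print('probe top cam',back(t,a(187,256),.1),'foot',back(t,a(131,261),.008))
print('side',back(s,b(660,107),.1),'foot',back(s,b(646,263),.008))
for n,p,z in(('red',a(214,95),.1),('orange',a(321,187),.1)):print(n,back(t,p,z))
for p in((456,160),):print('jar',back(t,(459,162),.07),'weight',back(t,(382,169),.058),'bottle',back(t,(264,118),.12))
C=np.array([back(t,u(*p),.015)[:2] for p in((103,45),(757,190),(676,577),(7,420))])
c=C.mean(0);print(C,c,np.linalg.norm(C-np.roll(C,-1,0),axis=1))
d=(C[0]+C[3]-C[1]-C[2]);y=d/np.linalg.norm(d);x=np.array([y[1],-y[0]]);print('yaw deg',np.degrees(np.arctan2(-y[0],y[1])))
for n,q,p,h in(('L',(45,100),(168,152),.034),('N',(-45,0),(350,409),.02),('R',(45,-100),(626,256),.01)):
    st=c+(x*q[0]+y*q[1])/1000;print(n,st,'pad top seen',back(t,u(*p),.015+h),proj(s,[[*st,.015+h]]))
E
```

```text
probe top cam [ 0.52262166 -0.32821241  0.1       ] foot [ 0.52308673 -0.32906647  0.008     ]
side [ 0.52337751 -0.32887763  0.1       ] foot [ 0.52308648 -0.32825886  0.008     ]
red [ 0.59850031 -0.34378326  0.1       ]
orange [ 0.55543413 -0.3939876   0.1       ]
jar [ 0.70632251 -0.35040014  0.07      ] weight [ 0.69171365 -0.19640179  0.058     ] bottle [0.77302891 0.03683869 0.12      ]
[[ 0.60976923  0.17518107]
 [ 0.55070725 -0.11655169]
 [ 0.38478427 -0.08351464]
 [ 0.44421016  0.20858144]] [0.49736773 0.04592404] [0.29765134 0.16918003 0.29807979 0.16889461]
yaw deg -11.472343673702724
L [0.56135815 0.13497585] pad top seen [0.55998269 0.13493904 0.049     ] [[298.25737972 277.09025848]]
N [0.45326679 0.05487431] pad top seen [0.45394526 0.05541436 0.035     ] [[369.1300054  271.14402777]]
R [ 0.52157917 -0.06102831] pad top seen [ 0.52076329 -0.05984941  0.025     ] [[355.67337878 232.49966393]]
```

Everything agrees: the two cameras put the probe within 1 mm at (0.523,-0.3285), and the plate measures 298×169 mm. The pads sit at L (0.5607,0.135), N (0.4536,0.055) and R (0.521,-0.0605), and L is the tall one. The jaw axis is clear of the red and orange decoys at the present yaw, so I'm travelling now.

```bash
cat > go.py <<'E'
import sys; from h import *
def to(P):
    s=telemetry.read_state(); R=cv2.Rodrigues(np.array(s['orientation'],float))[0]; p=np.array(s['tool_pos'])
    down=cv2.Rodrigues(R)[0]
    z=R[:,2].copy(); z[2]=0; z/=np.linalg.norm(z); x=np.array([0,0,-1.]); Rd=np.c_[x,np.cross(z,x),z]
    print('t',round(s['t'],2),'pos',p.round(4),'shift',(R.T@(np.array(P)-p)).round(4),'levelling',cv2.Rodrigues(R.T@Rd)[0].ravel().round(4),'F',np.round(s['force'],1),'open',round(s['opening'],4),'q6',round(s['q'][5],2))
if __name__=='__main__': to([float(a) for a in sys.argv[1:4]])
E
R='-0.0335'
python3 -m inch '[[[0,-0.0335,-0.030,0,0,0,1],[0,-0.0335,-0.030,0,0,0,1],[0,-0.0335,-0.030,0,0,0,1],[0,-0.0335,-0.030,0,0,0,1],[0,-0.0335,-0.030,0,0,0,1],[0,-0.0335,-0.030,0,0,0,1],[0,-0.0335,-0.030,0,0,0,1],[0,-0.0335,-0.030,0,0,0,1],[0,-0.0335,-0.030,0,0,0,1],[0,-0.0335,-0.030,0,0,0,1],[0,-0.0335,-0.030,0,0,0,1],[0,-0.0335,-0.030,0,0,0,1]]]'
python3 go.py 0.523 -0.3285 0.2
```

```text
t: 1.3
tool_pos: [0.4537, 0.1188, 0.2294]
orientation: [-1.035, 1.321, 1.031]
force: [1.2, 1.0, 0.2]
opening: 0.0931
t 1.3 pos [0.4537 0.1188 0.2294] shift [ 0.0322 -0.1731 -0.4181] levelling [-0.     -0.0081 -0.0037] F [1.2 1.  0.2] open 0.0931 q6 -1.18
```

```bash

python3 -m inch '[[[0,-0.0173,-0.0418,0,-0.008,-0.004,1],[0,-0.0173,-0.0418,0,0,0,1],[0,-0.0173,-0.0418,0,0,0,1],[0,-0.0173,-0.0418,0,0,0,1],[0,-0.0173,-0.0418,0,0,0,1],[0,-0.0173,-0.0418,0,0,0,1],[0,-0.0173,-0.0418,0,0,0,1],[0,-0.0173,-0.0418,0,0,0,1],[0,-0.0173,-0.0418,0,0,0,1],[0,-0.0173,-0.0418,0,0,0,1],[0,0,0,0,0,0,1]]]'
python3 go.py 0.523 -0.3285 0.068
```

```text
t: 2.4
tool_pos: [0.5209, -0.3518, 0.223]
orientation: [-1.023, 1.317, 1.033]
force: [-0.8, 1.2, 0.0]
opening: 0.0934
t 2.4 pos [ 0.5209 -0.3518  0.223 ] shift [0.1551 0.0026 0.0229] levelling [ 0.      0.0015 -0.006 ] F [-0.8  1.2  0. ] open 0.0934 q6 -2.0
```

```bash

python3 -m inch '[[[0,0.0025,0.023,0,0,-0.006,1],[0,0,0,0,0,0,1],[0.025,0,0,0,0,0,1],[0.025,0,0,0,0,0,1],[0.02,0,0,0,0,0,1],[0,0,0,0,0,0,1]]]'
python3 go.py 0.523 -0.3285 0.068
```

```text
t: 3.0
tool_pos: [0.5229, -0.3284, 0.1493]
orientation: [-1.024, 1.315, 1.03]
force: [-0.8, 1.1, 0.5]
opening: 0.093
t 3.0 pos [ 0.5229 -0.3284  0.1493] shift [ 0.0813 -0.0004 -0.0002] levelling [ 0.      0.0024 -0.0025] F [-0.8  1.1  0.5] open 0.093 q6 -1.97
```

```bash

python3 -m inch '[[[0.025,0,0,0,0.002,-0.002,1],[0.025,0,0,0,0,0,1],[0.02,0,0,0,0,0,1],[0.008,0,0,0,0,0,1],[0,0,0,0,0,0,1]]]'
python3 go.py 0.523 -0.3285 0.068; python3 -c "
from h import *
snap('side','side1');crop('side1',300,70,160,150,4,'s1')"
```

```text
t: 3.5
tool_pos: [0.525, -0.3291, 0.075]
orientation: [-1.033, 1.313, 1.025]
force: [0.2, -0.1, 0.4]
opening: 0.0924
t 3.5 pos [ 0.525  -0.3291  0.075 ] shift [0.007  0.0021 0.0001] levelling [ 0.     -0.0022  0.0044] F [ 0.2 -0.1  0.4] open 0.0924 q6 -1.97
```

View pics/s1.png

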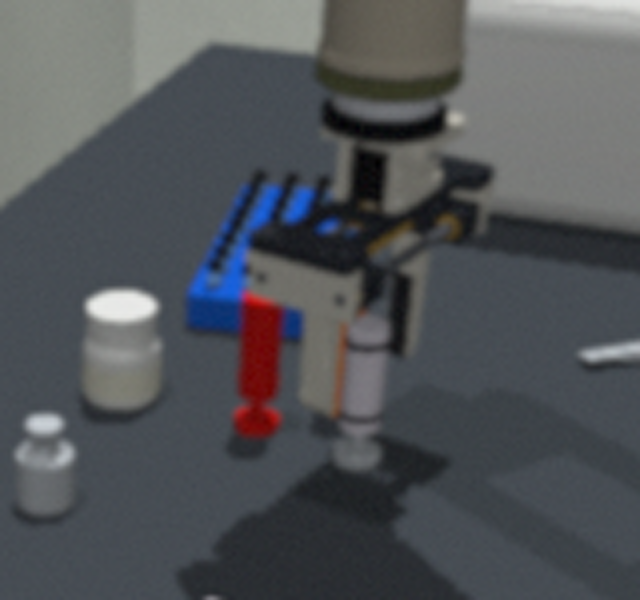

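The probe, at crop (360,380), stands between the open fingers, and neither decoy is touched. I'll lower 7 mm, level the tool and close.

```bash

python3 -m inch '[[[0.0065,0.002,0,0,-0.002,0.004,1],[0,0,0,0,0,0,1],[0,0,0,0,0,0,0.4],[0,0,0,0,0,0,0.3],[0,0,0,0,0,0,0],[0,0,0,0,0,0,0],[0,0,0,0,0,0,0],[0,0,0,0,0,0,0],[0,0,0,0,0,0,0],[0,0,0,0,0,0,0]]]' 30
python3 go.py 0.523 -0.3285 0.068
```

```text
t: 4.55
tool_pos: [0.5261, -0.3309, 0.0746]
orientation: [-1.036, 1.312, 1.021]
force: [0.4, 0.3, -0.4]
opening: 0.0338
t 4.55 pos [ 0.5261 -0.3309  0.0746] shift [0.0066 0.0036 0.0016] levelling [ 0.     -0.0035  0.0083] F [ 0.4  0.3 -0.4] open 0.0338 q6 -1.97
```

```bash

python3 -m inch '[[[0,0,0,0,0,0,0],[0,0,0,0,0,0,0],[0,0,0,0,0,0,0],[0,0,0,0,0,0,0]]]' 30
python3 go.py 0.523 -0.3285 0.068;python3 go.py 0.523 -0.3285 0.068
```

```text
t: 4.95
tool_pos: [0.5261, -0.3309, 0.0746]
orientation: [-1.036, 1.312, 1.021]
force: [0.1, -0.4, -0.3]
opening: 0.0273
t 4.95 pos [ 0.5261 -0.3309  0.0746] shift [0.0066 0.0036 0.0016] levelling [ 0.     -0.0035  0.0082] F [ 0.1 -0.4 -0.3] open 0.0273 q6 -1.97
t 4.95 pos [ 0.5261 -0.3309  0.0746] shift [0.0066 0.0036 0.0016] levelling [ 0.     -0.0035  0.0082] F [ 0.1 -0.4 -0.3] open 0.0273 q6 -1.97
```

Gripped at 27.3 mm on a 28 mm sleeve, 6 mm higher than planned, which is still on the sleeve. Lifting.

```bash

python3 -m inch '[[[-0.02,0,0,0,0,0,0],[-0.03,0,0,0,0,0,0],[-0.03,0,0,0,0,0,0],[-0.03,0,0,0,0,0,0],[-0.01,0,0,0,0,0,0],[0,0,0,0,0,0,0]]]'
python3 go.py 0.5207 -0.0605 0.18; python3 -m inch '[[[-0.005,0,0,0,-0.003,0.008,0],[0,0,0,0,0,0,0]]]'; python3 go.py 0.5607 0.135 0.18; python3 -c "
from h import *
snap('side','side2');crop('side2',300,50,160,150,4,'s2')"
```

```text
t: 5.55
tool_pos: [0.5228, -0.3285, 0.1936]
orientation: [-1.029, 1.314, 1.029]
force: [0.2, 1.0, -2.3]
opening: 0.0276
t 5.55 pos [ 0.5228 -0.3285  0.1936] shift [0.0135 0.0663 0.2596] levelling [-0.     -0.0001 -0.    ] F [ 0.2  1.  -2.3] open 0.0276 q6 -1.97
t: 5.75
tool_pos: [0.5219, -0.3279, 0.1962]
orientation: [-1.02, 1.318, 1.039]
force: [0.6, 0.6, -1.0]
opening: 0.028
t 5.75 pos [ 0.5219 -0.3279  0.1962] shift [0.0189 0.0732 0.4586] levelling [ 0.      0.0043 -0.0114] F [ 0.6  0.6 -1. ] open 0.028 q6 -1.97
```

View pics/s2.png

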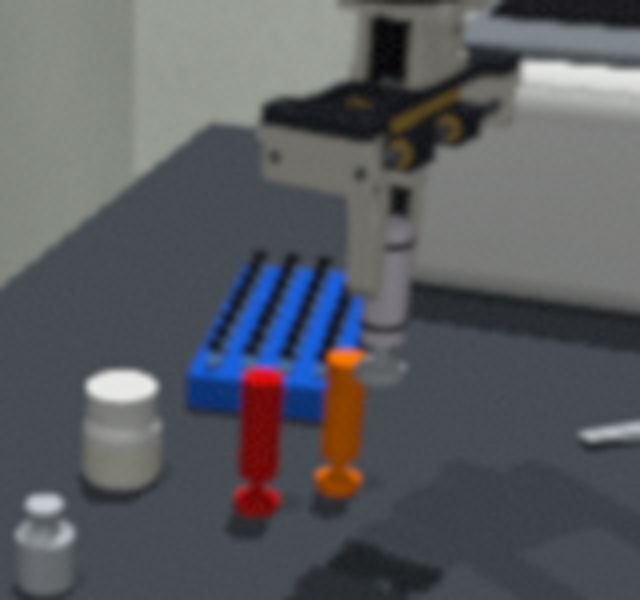

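The probe hangs in the gripper at crop (385,300). The two decoys still stand at (258,440) and (340,420). It looks slightly tilted, so I'll compare it with the projection.

```bash
python3 - <<'E'
from h import *
c=load('side2');s=telemetry.read_state();p=np.array(s['tool_pos']);print(s['t'])
f=p-[0,0,.0746]
for h in(0,.004,.008,.025,.1):print(h,(proj(c,[f+[0,0,h]])[0]-[300,50])*4)
E
python3 go.py 0.5607 0.135 0.18
```

```text
5.8
0 [371.33394673 375.90085592]
0.004 [371.87112796 370.09288206]
0.008 [372.41068089 364.26005274]
0.025 [374.73061866 339.18937766]
0.1 [385.51416059 222.84611351]
t 5.8 pos [ 0.5215 -0.3276  0.1951] shift [0.0183 0.0727 0.4584] levelling [ 0.      0.0048 -0.0127] F [-0.4  0.1 -2.7] open 0.0279 q6 -1.97
```

```bash

python3 -m inch '[[[0,0.006,0.038,0,0.005,-0.012,0],[0,0.006,0.038,0,0,0,0],[0,0.006,0.038,0,0,0,0],[0,0.006,0.038,0,0,0,0],[0,0.006,0.038,0,0,0,0],[0,0.006,0.038,0,0,0,0],[0,0.006,0.038,0,0,0,0],[0,0.006,0.038,0,0,0,0],[0,0.006,0.038,0,0,0,0],[0,0.006,0.038,0,0,0,0],[0,0.006,0.038,0,0,0,0],[0,0.003,0.015,0,0,0,0],[0,0.001,0.005,0,0,0,0],[0,0,0,0,0,0,0],[0,0,0,0,0,0,0]]]'
python3 go.py 0.5607 0.135 0.15
```

```text
t: 7.3
tool_pos: [0.5494, 0.13, 0.1733]
orientation: [-1.011, 1.339, 1.048]
force: [0.2, -0.1, -0.8]
opening: 0.0277
t 7.3 pos [0.5494 0.13   0.1733] shift [ 0.023  -0.0105  0.0077] levelling [-0.0001 -0.0039 -0.0315] F [ 0.2 -0.1 -0.8] open 0.0277 q6 -1.19
```

```bash

python3 -m inch '[[[0.01,-0.005,0.004,0,-0.002,-0.015,0],[0.01,-0.005,0.004,0,-0.002,-0.015,0],[0,0,0,0,0,0,0],[0,0,0,0,0,0,0]]]'
python3 go.py 0.5607 0.135 0.15
python3 - <<'E'
from h import *
snap('side','side3');snap('top','top3')
s=telemetry.read_state();p=np.array(s['tool_pos']);print(s['t'],p)
ims=[]
for f,(x,y) in(('side3',(250,170)),('top3',(170,180))):
    c=load(f); crop(f,x,y,100,120,4,'x'); ims.append(cv2.imread('pics/x.png'))
    for h in(0,.004,.025,.1):print(f,h,((proj(c,[p+[0,0,h-.0746]])[0]-[x,y]+.5)*4-.5).round(1))
    print('pad',((proj(c,[[.5607,.135,.049]])[0]-[x,y]+.5)*4-.5).round(1))
cv2.imwrite('pics/p3.png',np.hstack(ims))
E
```

```text
t: 7.7
tool_pos: [0.5614, 0.1293, 0.1528]
orientation: [-1.022, 1.32, 1.021]
force: [-0.4, -0.0, -0.1]
opening: 0.0278
t 7.7 pos [0.5614 0.1293 0.1528] shift [0.0027 0.0021 0.0054] levelling [-0.     -0.0016 -0.0006] F [-0.4 -0.  -0.1] open 0.0278 q6 -1.18
7.8 [0.56144794 0.1295563  0.152899  ]
side3 0 [197.  373.1]
side3 0.004 [196.7 366.2]
side3 0.025 [194.7 329.4]
side3 0.1 [187.  187.9]
pad [195.8 430.3]
top3 0 [179.7 201.4]
top3 0.004 [177.7 200.7]
top3 0.025 [166.8 196.7]
top3 0.1 [123.1 180.5]
pad [182.9 207.8]
```

View pics/p3.png

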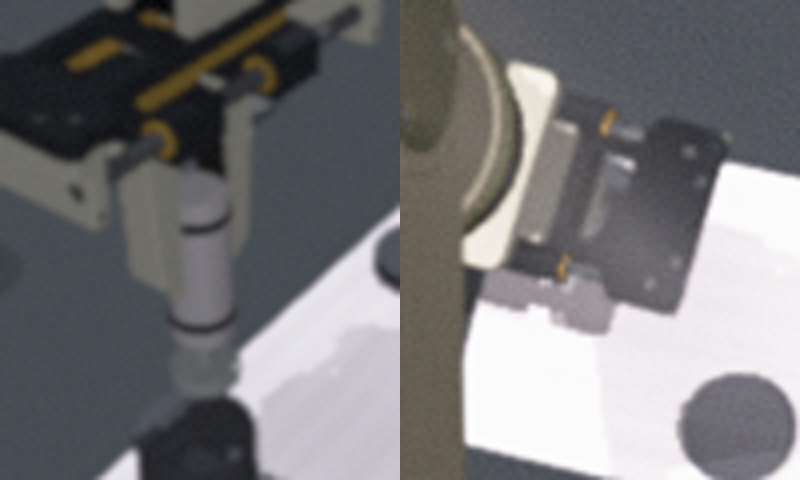

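The probe's foot sits about 4 mm off the TCP along tool +y, which matches the offset at the grasp. It's upright within about 2°. I'm aiming the TCP at (0.5646,0.134), expecting contact near z 0.1236.

```bash

python3 -m inch '[[[0.008,-0.0015,0.005,0,0,0,0],[0.008,0,0,0,0,0,0],[0.005,0,0,0,0,0,0],[0,0,0,0,0,0,0],[0,0,0,0,0,0,0]]]'
python3 go.py 0.5646 0.134 0.1185
```

```text
t: 8.3
tool_pos: [0.5646, 0.1339, 0.1308]
orientation: [-1.022, 1.319, 1.02]
force: [-0.1, -0.4, -1.5]
opening: 0.0278
t 8.3 pos [0.5646 0.1339 0.1308] shift [0.0123 0.     0.0001] levelling [ 0.     -0.0011  0.    ] F [-0.1 -0.4 -1.5] open 0.0278 q6 -1.17
```

```bash

python3 -m inch '[[[0.004,0,0,0,0,0,0],[0.004,0,0,0,0,0,0],[0.004,0,0,0,0,0,0],[0,0,0,0,0,0,0],[0,0,0,0,0,0,0]]]'
python3 go.py 0.5646 0.134 0.1185;
```

```text
t: 8.8
tool_pos: [0.5651, 0.1341, 0.1195]
orientation: [-1.022, 1.318, 1.02]
force: [-3.0, -1.2, 3.9]
opening: 0.0278
t 8.8 pos [0.5651 0.1341 0.1195] shift [ 0.001   0.0005 -0.0002] levelling [ 0.     -0.0007  0.0014] F [-3.  -1.2  3.9] open 0.0278 q6 -1.17
```

```bash

python3 -m inch '[[[0,0,0,0,0,0,0],[0,0,0,0,0,0,0]]]'
python3 -m inch '[[[0,0,0,0,0,0,0]]]'
python3 -c "
from h import *
snap('side','side4');crop('side4',240,170,130,120,5,'s4')"
```

```text
t: 9.0
tool_pos: [0.5651, 0.1341, 0.1201]
orientation: [-1.022, 1.318, 1.02]
force: [-2.8, 0.1, 3.2]
opening: 0.0275
t: 9.1
tool_pos: [0.5651, 0.1341, 0.1203]
orientation: [-1.022, 1.318, 1.02]
force: [-2.4, -0.9, 2.5]
opening: 0.0272
```

View pics/s4.png

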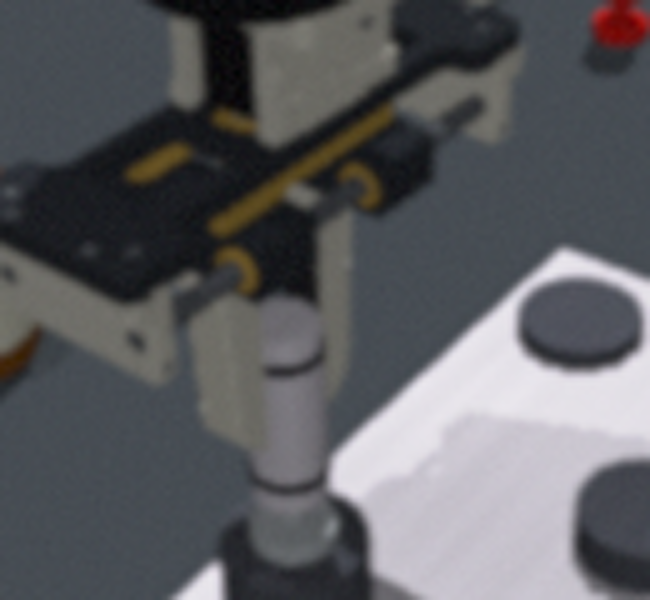

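The foot is on the left pad at crop (290,545), with the sleeve pushed down toward it. The force is about 4.5–5.7 N above the hanging value, so the spring has given well over 2 mm. Next is the near pad.

```bash

python3 -m inch '[[[-0.015,0,0,0,0,0,0],[-0.02,0,0,0,0,0,0],[0,0,0,0,0,0,0]]]'
python3 go.py 0.4575 0.054 0.135
```

```text
t: 9.45
tool_pos: [0.5652, 0.1341, 0.1567]
orientation: [-1.022, 1.318, 1.02]
force: [0.9, 0.4, -0.1]
opening: 0.0272
t 9.45 pos [0.5652 0.1341 0.1567] shift [ 0.0216  0.0843 -0.1045] levelling [ 0.     -0.0005  0.0016] F [ 0.9  0.4 -0.1] open 0.0272 q6 -1.17
```

```bash

python3 -m inch '[[[0,0.02,-0.025,0,0,0.001,0],[0,0.025,-0.03,0,0,0,0],[0,0.023,-0.03,0,0,0,0],[0,0.013,-0.015,0,0,0,0],[0,0,0,0,0,0,0],[0,0,0,0,0,0,0]]]'
python3 go.py 0.4575 0.054 0.125
```

```text
t: 10.05
tool_pos: [0.4593, 0.0558, 0.1544]
orientation: [-1.023, 1.316, 1.02]
force: [-0.3, 0.6, -1.6]
opening: 0.0279
t 10.05 pos [0.4593 0.0558 0.1544] shift [ 0.0294  0.0014 -0.0022] levelling [-0.      0.0002  0.0023] F [-0.3  0.6 -1.6] open 0.0279 q6 -1.31
```

```bash

python3 -m inch '[[[0.01,0.0015,-0.002,0,0,0.002,0],[0.01,0,0,0,0,0,0],[0.01,0,0,0,0,0,0],[0.005,0,0,0,0,0,0],[0,0,0,0,0,0,0],[0,0,0,0,0,0,0]]]'
python3 go.py 0.4575 0.054 0.1055
```

```text
t: 10.65
tool_pos: [0.4585, 0.0559, 0.1145]
orientation: [-1.022, 1.318, 1.025]
force: [0.1, 0.2, -2.4]
opening: 0.0275
t 10.65 pos [0.4585 0.0559 0.1145] shift [ 0.009   0.0004 -0.0021] levelling [ 0.      0.0002 -0.0021] F [ 0.1  0.2 -2.4] open 0.0275 q6 -1.31
```

```bash

python3 -m inch '[[[0.003,0,-0.002,0,0,0,0],[0.003,0,0,0,0,0,0],[0.003,0,0,0,0,0,0],[0.001,0,0,0,0,0,0],[0,0,0,0,0,0,0],[0,0,0,0,0,0,0]]]'
python3 -m inch '[[[0,0,0,0,0,0,0]]]'
python3 go.py 0.4575 0.054 0.1055
```

```text
t: 11.25
tool_pos: [0.4588, 0.0539, 0.1059]
orientation: [-1.022, 1.317, 1.024]
force: [-2.9, 1.2, 2.3]
opening: 0.0273
t: 11.35
tool_pos: [0.4589, 0.0539, 0.1061]
orientation: [-1.022, 1.317, 1.024]
force: [-2.7, -0.5, 3.1]
opening: 0.0273
t 11.35 pos [0.4589 0.0539 0.1061] shift [ 0.0006  0.0013 -0.0003] levelling [ 0.      0.0008 -0.0003] F [-2.7 -0.5  3.1] open 0.0273 q6 -1.32
```

```bash

python3 -m inch '[[[0.002,0,0,0,0,0,0],[0.001,0,0,0,0,0,0],[0,0,0,0,0,0,0],[0,0,0,0,0,0,0]]]'
python3 -m inch '[[[-0.015,0,0,0,0,0,0],[-0.02,0,0,0,0,0,0],[0,0,0,0,0,0,0]]]'
python3 go.py 0.5250 -0.0615 0.125
```

```text
t: 11.75
tool_pos: [0.4592, 0.054, 0.1035]
orientation: [-1.023, 1.316, 1.023]
force: [-3.6, -0.6, 4.8]
opening: 0.0278
t: 12.05
tool_pos: [0.4594, 0.0538, 0.138]
orientation: [-1.023, 1.316, 1.023]
force: [0.6, -0.7, -2.2]
opening: 0.0277
t 12.05 pos [0.4594 0.0538 0.138 ] shift [ 0.0129 -0.0921 -0.0955] levelling [-0.      0.001   0.0009] F [ 0.6 -0.7 -2.2] open 0.0277 q6 -1.32
```

Near pad pressed: about 4.5 N, then 6.5 N. Now the right pad.

```bash

python3 -m inch '[[[0,-0.022,-0.023,0,0.001,0.001,0],[0,-0.027,-0.028,0,0,0,0],[0,-0.025,-0.026,0,0,0,0],[0,-0.013,-0.013,0,0,0,0],[0,0,0,0,0,0,0],[0,0,0,0,0,0,0]]]'
python3 go.py 0.5250 -0.0615 0.125
```

```text
t: 12.65
tool_pos: [0.5221, -0.0579, 0.1307]
orientation: [-1.023, 1.318, 1.026]
force: [-0.6, -0.6, -1.9]
opening: 0.0278
t 12.65 pos [ 0.5221 -0.0579  0.1307] shift [ 0.0057 -0.0037 -0.0028] levelling [ 0.      0.0005 -0.0023] F [-0.6 -0.6 -1.9] open 0.0278 q6 -1.53
```

```bash

python3 -m inch '[[[0.008,-0.0035,-0.003,0,0,-0.002,0],[0.01,0,0,0,0,0,0],[0.006,0,0,0,0,0,0],[0,0,0,0,0,0,0],[0,0,0,0,0,0,0]]]'
python3 go.py 0.5250 -0.0615 0.0945
```

```text
t: 13.15
tool_pos: [0.5223, -0.0584, 0.1019]
orientation: [-1.024, 1.317, 1.03]
force: [-0.5, 0.4, -0.6]
opening: 0.0277
t 13.15 pos [ 0.5223 -0.0584  0.1019] shift [ 0.0074 -0.0033 -0.0023] levelling [ 0.      0.001  -0.0039] F [-0.5  0.4 -0.6] open 0.0277 q6 -1.54
```

```bash

python3 -m inch '[[[0.003,0,0,0,0,0,0],[0.003,0,0,0,0,0,0],[0.002,0,0,0,0,0,0],[0,0,0,0,0,0,0],[0,0,0,0,0,0,0],[0,0,0,0,0,0,0]]]'
python3 go.py 0.5250 -0.0615 0.0945
```

```text
t: 13.75
tool_pos: [0.5229, -0.0582, 0.0958]
orientation: [-1.025, 1.316, 1.029]
force: [-2.4, 1.0, 3.1]
opening: 0.0275
t 13.75 pos [ 0.5229 -0.0582  0.0958] shift [ 0.0012 -0.0028 -0.0027] levelling [ 0.      0.0009 -0.0023] F [-2.4  1.   3.1] open 0.0275 q6 -1.54
```

```bash

python3 -m inch '[[[0.002,0,0,0,0,0,0],[0.001,0,0,0,0,0,0],[0,0,0,0,0,0,0],[0,0,0,0,0,0,0]]]'
python3 -c "
from h import *
snap('side','side5');crop('side5',290,120,130,120,5,'s5')"
```

```text
t: 14.15
tool_pos: [0.5232, -0.0582, 0.0932]
orientation: [-1.026, 1.315, 1.029]
force: [-3.3, 0.1, 4.5]
opening: 0.0277
```

View pics/s5.png

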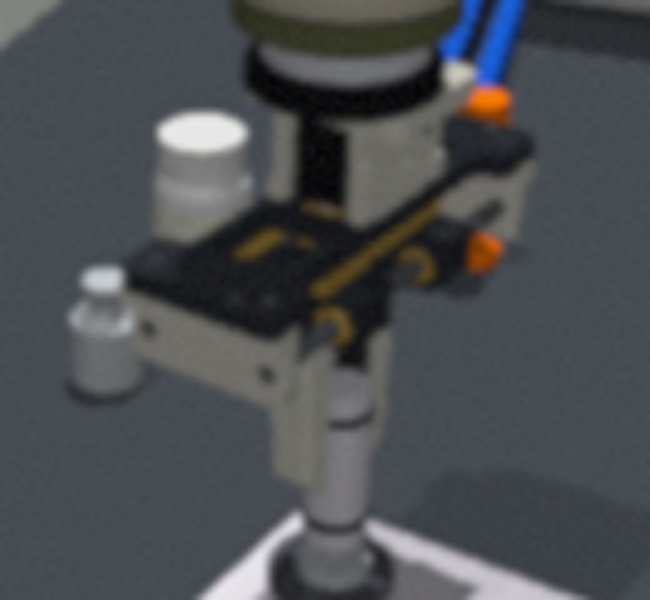

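The foot is centred on the right pad at crop (333,570) with the sleeve pushed down, at about 6 N. Now I'll return to the tall left pad.

```bash

python3 -m inch '[[[-0.015,0,0,0,0,-0.002,0],[-0.025,0,0,0,0,0,0],[-0.025,0,0,0,0,0,0],[0,0,0,0,0,0,0]]]'
python3 go.py 0.5646 0.134 0.15
```

```text
t: 14.6
tool_pos: [0.5234, -0.0584, 0.1609]
orientation: [-1.027, 1.313, 1.027]
force: [0.3, 0.5, -1.1]
opening: 0.0274
t 14.6 pos [ 0.5234 -0.0584  0.1609] shift [0.0111 0.0067 0.1966] levelling [-0.      0.0012  0.0013] F [ 0.3  0.5 -1.1] open 0.0274 q6 -1.54
```

```bash

python3 -m inch '[[[0,0.001,0.025,0,0.001,0.001,0],[0,0.001,0.035,0,0,0,0],[0,0.001,0.035,0,0,0,0],[0,0.001,0.035,0,0,0,0],[0,0.001,0.032,0,0,0,0],[0,0,0.02,0,0,0,0],[0,0,0.007,0,0,0,0],[0,0,0,0,0,0,0],[0,0,0,0,0,0,0]]]'
python3 go.py 0.5646 0.134 0.132
```

```text
t: 15.5
tool_pos: [0.5643, 0.1309, 0.1541]
orientation: [-1.026, 1.319, 1.025]
force: [0.0, 0.5, -2.5]
opening: 0.0277
t 15.5 pos [0.5643 0.1309 0.1541] shift [0.0221 0.0005 0.0031] levelling [-0.     -0.0021 -0.0011] F [ 0.   0.5 -2.5] open 0.0277 q6 -1.18
```

```bash

python3 -m inch '[[[0.008,0,0.003,0,-0.002,0,0],[0.008,0,0,0,0,0,0],[0.005,0,0,0,0,0,0],[0,0,0,0,0,0,0],[0,0,0,0,0,0,0]]]'
python3 go.py 0.5646 0.134 0.1255
```

```text
t: 16.0
tool_pos: [0.5644, 0.13, 0.13]
orientation: [-1.021, 1.32, 1.023]
force: [0.7, -0.1, -1.0]
opening: 0.0275
t 16.0 pos [0.5644 0.13   0.13  ] shift [0.0045 0.0007 0.0039] levelling [-0.     -0.0013 -0.0025] F [ 0.7 -0.1 -1. ] open 0.0275 q6 -1.18
```

```bash

python3 -m inch '[[[0.001,0.001,0.004,0,0,0,0],[0.002,0,0.002,0,0,0,0],[0.001,0,0,0,0,0,0],[0,0,0,0,0,0,0],[0,0,0,0,0,0,0]]]'
python3 go.py 0.5646 0.134 0.1255
```

```text
t: 16.5
tool_pos: [0.5655, 0.1368, 0.1266]
orientation: [-1.022, 1.319, 1.022]
force: [0.5, -0.0, -1.6]
opening: 0.0273
t 16.5 pos [0.5655 0.1368 0.1266] shift [ 0.0011  0.0002 -0.0029] levelling [-0.     -0.0007 -0.0011] F [ 0.5 -0.  -1.6] open 0.0273 q6 -1.17
```

```bash

python3 -m inch '[[[0.0015,0,-0.003,0,0,0,0],[0.001,0,0,0,0,0,0],[0,0,0,0,0,0,0],[0,0,0,0,0,0,0]]]'
python3 go.py 0.5646 0.134 0.1255
```

```text
t: 16.9
tool_pos: [0.5648, 0.1335, 0.1241]
orientation: [-1.022, 1.319, 1.022]
force: [-0.3, 0.1, -2.4]
opening: 0.0277
t 16.9 pos [0.5648 0.1335 0.1241] shift [-0.0014  0.0003  0.0005] levelling [-0.     -0.0007 -0.0008] F [-0.3  0.1 -2.4] open 0.0277 q6 -1.18
```

```bash

python3 -m inch '[[[0.0012,0,0,0,0,0,0],[0,0,0,0,0,0,0],[0,0,0,0,0,0,0]]]'
python3 -m inch '[[[0.0012,0,0,0,0,0,0],[0,0,0,0,0,0,0],[0,0,0,0,0,0,0]]]'
```

```text
t: 17.2
tool_pos: [0.565, 0.1335, 0.1236]
orientation: [-1.022, 1.318, 1.022]
force: [-2.4, -0.6, 1.0]
opening: 0.0277
t: 17.5
tool_pos: [0.5651, 0.1335, 0.1228]
orientation: [-1.022, 1.318, 1.022]
force: [-1.3, 0.2, 0.9]
opening: 0.0277
```

Light contact, about 3 N with roughly 1 mm of spring. Releasing here.

```bash

python3 -m inch '[[[0,0,0,0,0,0,0.35],[0,0,0,0,0,0,0.4],[0,0,0,0,0,0,0.5],[0,0,0,0,0,0,0.6],[0,0,0,0,0,0,0.8],[0,0,0,0,0,0,0.9],[0,0,0,0,0,0,0.9],[0,0,0,0,0,0,0.9]]]'
python3 -c "
from h import *
snap('side','side6');crop('side6',240,170,130,120,5,'s6')"
```

```text
t: 18.3
tool_pos: [0.5657, 0.1336, 0.1227]
orientation: [-1.022, 1.317, 1.021]
force: [0.6, -0.2, 0.0]
opening: 0.0804
```

View pics/s6.png

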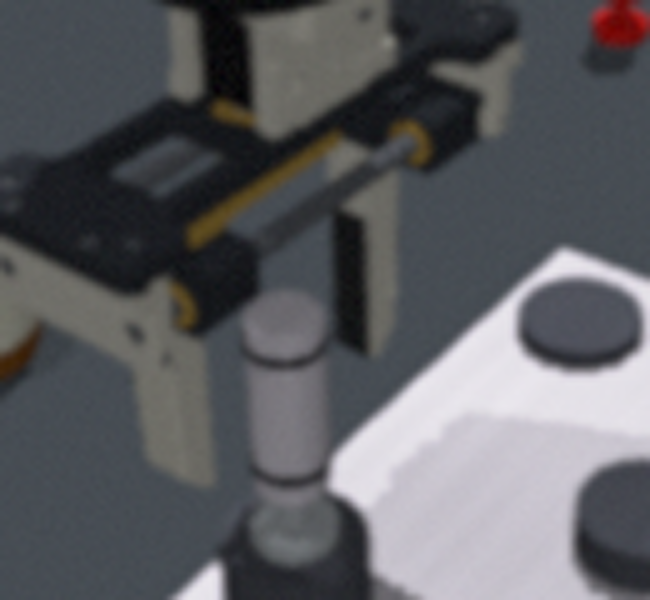

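The probe stands free and upright on the tall pad, foot at crop (293,530), with both fingers well clear. I'll retreat straight up and check it from above.

```bash

python3 -m inch '[[[-0.01,0,0,0,0,0,0.9],[-0.025,0,0,0,0,0,0.9],[-0.035,0,0,0,0,0,0.9],[-0.035,0,0,0,0,0,0.9],[0,0.04,-0.02,0,0,0,0.9],[0,0.045,-0.02,0,0,0,0.9],[0,0.045,-0.02,0,0,0,0.9],[0,0.03,-0.02,0,0,0,0.9],[0,0,0,0,0,0,0.9],[0,0,0,0,0,0,0.9]]]'
python3 - <<'E'
from h import *
snap('side','side7');snap('top','top7')
crop('side7',250,180,100,120,4,'a');crop('top7',170,180,100,120,4,'b')
cv2.imwrite('pics/p7.png',np.hstack([cv2.imread('pics/a.png'),cv2.imread('pics/b.png')]))
E
```

```text
t: 19.35
tool_pos: [0.3873, 0.0952, 0.2384]
orientation: [-1.025, 1.31, 1.017]
force: [0.2, -0.8, -0.1]
opening: 0.0836
```

View pics/p7.png

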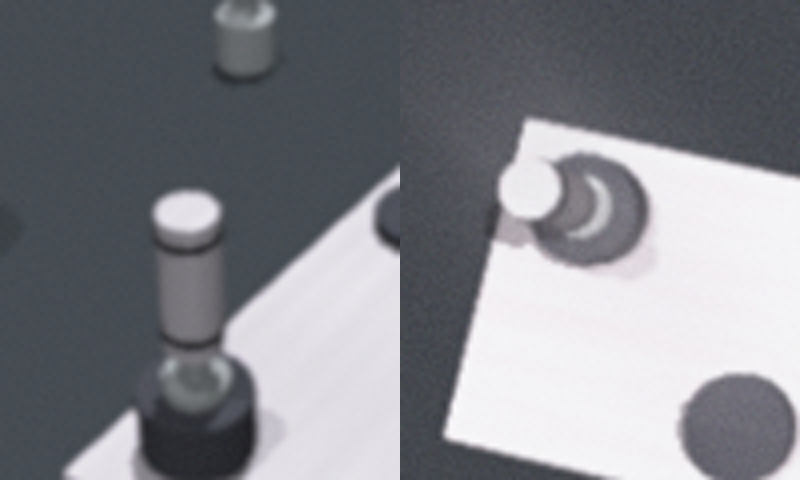

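```bash
python3 - <<'E'
from h import *
t=load('top7');s=load('side7')
f=lambda x,y,a,b:((x+.5)/4-.5+a,(y+.5)/4-.5+b)
print('top face: top cam',back(t,f(130,189,170,180),.149),'side',back(s,f(188,210,250,180),.149))
print('foot: side',back(s,f(194,383,250,180),.057), 'pad .5607 .135')
workorder.close_job(); print(telemetry.read_state()['t'])
E
```

```text
top face: top cam [0.56056234 0.13451968 0.149     ] side [0.56075297 0.13286776 0.149     ]
foot: side [0.55941847 0.13862091 0.057     ] pad .5607 .135
the job is handed in; nothing more can be done
the job is handed in; nothing more can be done
```

I picked up the silver probe with the black bands, pressed it on the left, near and right pads in that order, and left it standing on the left pad, which is the tall one. I handed the job in at about 19.5 s of the 51 s allowed; no verdict is reported.

**Presses:** the upward force, after taking off the probe's weight, was about 4–6 N on the left pad, 4–6.5 N on the near pad and 5–6 N on the right pad. I estimate that as 5–8 mm of spring travel on each, against the 2 mm needed. The side pictures of the left and right presses show the sleeve pushed down toward the foot. I did not take a picture of the near press.

**Final placing:** the probe stands upright with its spring released. The two cameras put its top within about 2 mm of the pad's centre, and the side camera puts its foot within about 4 mm; the limit is 18 mm. The open gripper is backed well away and touches nothing.

**Disagreements:**
- The grip ended up 6 mm higher and 4 mm further off centre than planned. I allowed for both.
- On the final placing, contact came about 2.5 mm lower than I had predicted from the press forces, at the height the grip itself implied.

I never went near the bottle, jar or weight, but I did not measure their positions again at the end.

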